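# Stand up the knocked-over paint pot and nest it loosely

### The arm

A 6-joint arm with a two-finger parallel gripper is mounted at the origin on the work surface. World frame = base frame: x ahead of the robot, y to its left, z up, the work surface at z = 0. Lengths are in mm, angles in rad, forces in N, time in s.
With the tool pointing down it reaches from about 200 to 875 mm from the base axis. Payload 3.4 kg.
Tool frame: the origin (TCP) lies midway between the tips of the shut fingers; the grasp point (between the pads) lies 19 mm behind it; z points along the fingers, y is the direction in which the jaws open and shut (so a half turn about z gives the same grasp; the last joint's range is limited). The gripper opens to 94 mm and grips with 3 to 60 N. Pads are 16 mm wide; open, the fingers measure 119 mm over their backs; the gripper's body (75 mm by 177 mm) begins 78 mm behind the grasp point.
Start: joints at [-1.262, 0.276, 1.505, -0, 1.361, -0.121], TCP at [239.601, -522.743, 168.393] pointing down, gripper open.
Joint ranges: [-2.89, 2.89], [-0.75, 2.08], [0.22, 2.7], [-1.18, 4.32], [0.11, 2.71], [-2.7, 2.7]. Speed limits (rad/s): [2.57, 2.57, 3.14, 3.14, 3.14, 3.14].

### API

Orientations are given as a unit quaternion [x, y, z, w].
In Python, from rig import env, read_camera gives the robot as it stands. The module is installed in compiled form; this text tells all that it offers.
- The arm moves only by the tool jog_arm, never from a script. Its argument "moves" is a list of rows, each a list of 3 entries, a list of its own where there are three numbers: the opening, from -1 (shut) to 1 (fully open), so that 0 is half open, then the shift along the tool's x, y, z in mm, then the turn about the tool's z in rad. In form: [[hand, [dx, dy, dz], spin], ...]. A call has 1 to 20 rows; each row is the pose to reach, as a shift and turn from the pose commanded when the call began, along the tool's axes at that moment; what a row does not reach only later rows make up. A row lasts 1/12 s, in which the tool goes at most 41.7 mm and 7.16 degrees, less where a joint would pass 70% of its speed; a pose out of reach is approached as far as the arm can. A call with a gripper value outside its range is refused whole. The fingers move at their own pace and stop on an object; "force" is the grip in N (left out, the last holds). Time passes only in rows, so rows that repeat a pose let the fingers close. It gives the time, the measured TCP pose, the force and the opening at its end, in the units of the state.
- env.observe(): the state, without advancing time (a new reading comes with each control period).
- read_camera(name): name is "scene" or "side" or "wrist"; returns a dict with "image" (384x512x3 uint8, red, green, blue), "K" (3x3 intrinsics, pixels), "eye" and "orientation" of the camera in the world. Camera axes: x right, y up, looking along -z (the intrinsics and any distortion apply to the point x, -y, -z); pixel columns grow to the right and rows downward; lengths in mm; the calibration is good to about 2 mm. A picture is of the moment at which its call begins. There is no depth.
- env.job_done(): hands the job in, once; it reports no verdict.
The state is a dict: "time_s": time; "joint_positions": joint angles; "joint_vel": joint speeds; "joint_torque": joint torques, N m; "ee_pos": TCP position; "ee_rot": TCP orientation; "ft_force": force on the tool from outside, world axes, zero at the start; "moment": the same for the moment, N m; "width": finger opening in mm.
Only numpy, scipy, OpenCV 4.12 (cv2) and the standard library are available. Lean on these libraries where they do the work, as an engineer would, in place of code of your own. Each camera call takes 0.05 s, during which the arm holds its last target.

### The job

A tapered paint pot lies knocked over on the art table. Stand it upright on the bare table top and let go of it there, then take hold of it again and nest it into the identical tapered pot that is standing, gently, so that it hangs in there straight under its own weight and is not pressed in or jammed. Leave the standing pot about where it is and do not disturb the other things on the table.

Things in the scene. Friction and masses are not known exactly. Their poses are not given: they have to be found in the camera images.
- pot_center (a point): Knocked-over pot: plain white rigid plastic, open, round, tapered, 90 mm tall, outside diameter 60 mm at the mouth, 42 mm at the closed base, wall 4 mm, 60 g. Site on its axis half-way up (diameter 51 mm there); z points to the mouth. It starts lying on its side, mouth roughly to the robot's right, axis rising 5.7 degrees to the mouth, point 25.4 mm above the table (standing: 45 mm).
- mate_center (a point): Standing pot, identical in size and look to the fallen one (90 mm tall), about 90 g, loose, mouth up. Site on its axis half-way up; z up. When the other hangs loosely in it, the points are 42 to 46 mm apart in height and so are the rims; the radial gap is a tenth of the height still to go. Rough plastic: pushed in hard, or dropped in from 20 mm above that, it jams; let go 5 mm above, it settles.
- straight_center (a point): Bystander: white straight-sided pot, 68 mm diameter, 85 mm tall, standing, loose. Site half-way up its axis.
- small_center (a point): Bystander: small white tapered cup, 60 mm tall, mouth 42 mm, base 30 mm, standing, loose. Site half-way up its axis.
- marker_a_center (a point): Bystander: fat grey paint marker with black cap, 130 mm long, 18 mm thick, lying; does not roll. Site at its middle, x along it.
- marker_b_center (a point): Bystander: fat grey paint marker with dark cap, 130 mm long, 18 mm thick, lying; does not roll. Site at its middle, x along it.
- tin_center (a point): Bystander: flat closed metal tin lying flat, 90 mm diameter, 30 mm high. Site at its centre.
- paint_center (a point): Bystander: black paint bottle with white cap, 60 mm diameter, 150 mm tall, standing. Site half-way up its axis.
Not all that is in view belongs to the job. Leave any brown look-alike of the part that bears pot_center alone. Leave any orange or turquoise look-alike of the part that bears mate_center alone.

How it is judged:
By the outcome, as a careful person would: the job done as asked, in the order asked, and still so for the second after the job is handed in, with the robot touching nothing.
It also fails if it takes over 58 s, if anything falls off the work surface, if the arm or the gripper's body presses on something with over 40 N, if the wrist force passes 120 N, or if a joint passes its speed limit or range.

## Working session

There is one attempt and no reset: what is moved stays moved. The work goes in short steps, Python scripts to look and compute and a tool call to move; the robot and the scene stay as the last step left them, time stands still between calls to the robot, and variables do not carry over. Pictures are saved under pics/ and viewed, and the job is handed in when it is done.

Besides the shell and the picture viewer there is one more tool, called as name(argument=value, ...), one argument or row to a line, values as JSON. jog_arm: Moves the arm, as the interface text tells. Its arguments: {"type":"object","properties":{"moves":{"type":"array","items":{"type":"array"}},"force":{"type":"number"}},"required":["moves"]}

```bash
mkdir -p pics; cat > h.py <<'E'
import numpy as np,cv2,json
from scipy.spatial.transform import Rotation as R
from rig import env,read_camera
def snap(n,f):
    c=read_camera(n); cv2.imwrite(f'pics/{f}.png',c['image'][:,:,::-1])
    np.savez(f'pics/{f}.npz',K=c['K'],eye=c['eye'],o=c['orientation'],im=c['image']); 
    return c
def load(f): return np.load(f'pics/{f}.npz')
def ray(c,u,v):
    K=c['K'];o=np.array(c['o']); Rm=R.from_quat(o).as_matrix() if o.size==4 else o
    d=np.linalg.inv(K)@np.array([u,v,1.]); d=np.array([d[0],-d[1],-d[2]]); return np.array(c['eye']),Rm@d
def atz(c,u,v,z):
    e,d=ray(c,u,v); return e+d*(z-e[2])/d[2]
def proj(c,p):
    o=np.array(c['o']); Rm=R.from_quat(o).as_matrix() if o.size==4 else o
    q=Rm.T@(np.array(p,float)-c['eye']); q=np.array([q[0],-q[1],-q[2]]); q=c['K']@q; return q[:2]/q[2]
def crop(f,g,x0,y0,x1,y1,s):
    im=cv2.imread(f'pics/{f}.png')[y0:y1,x0:x1]; cv2.imwrite(f'pics/{g}.png',cv2.resize(im,None,fx=s,fy=s,interpolation=cv2.INTER_CUBIC))
E
python3 - <<'E'
from h import *
for n in ['scene','side','wrist']:
    c=snap(n,n+'0'); print(n,c['K'].tolist(),c['eye'],c['orientation'],[k for k in c])
s=env.observe();print(s)
E
```

```text
scene [[402.3570675363496, 0.0, 258.12825228008967], [0.0, 402.3570675363496, 194.85355349290757], [0.0, 0.0, 1.0]] [1002.92370134 -343.66241593  953.63650966] [0.24176901 0.12570646 0.44537318 0.85287066] ['image', 'K', 'eye', 'orientation']
side [[444.361534331862, 0.0, 255.17307491929313], [0.0, 444.361534331862, 188.61983120007315], [0.0, 0.0, 1.0]] [-29.41490855 534.6498124  570.40071508] [-0.20478379  0.4528768   0.80067359 -0.33449664] ['image', 'K', 'eye', 'orientation']
wrist [[273.4868724665332, 0.0, 259.39713870395536], [0.0, 273.4868724665332, 190.49703979353663], [0.0, 0.0, 1.0]] [ 314.21569782 -487.93010888  383.08936772] [-0.11839788  0.07665764 -0.53458293  0.83326264] ['image', 'K', 'eye', 'orientation']
{'time_s': 0.15, 'joint_positions': array([-1.26199283e+00,  2.76407454e-01,  1.50580676e+00, -3.59341240e-05,
        1.36072154e+00, -1.20982541e-01]), 'joint_vel': array([-0.00045811, -0.00072607, -0.00321835,  0.00019986,  0.00219167,
       -0.00018047]), 'joint_torque': array([ 1.26734070e-03, -4.04925406e+01, -2.37431949e+01,  7.01833237e-02,
        3.15136614e-02, -9.45798388e-05]), 'ee_pos': array([ 239.43428958, -522.25623869,  167.74178211]), 'ee_rot': array([ 9.76998191e-01,  2.13246531e-01, -8.04651680e-05, -6.66944654e-04]), 'ft_force': array([0.06916618, 0.34519664, 0.04704618]), 'moment': array([-0.00529123,  0.03727642, -0.04579749]), 'width': 93.82401853637563}
```

View pics/scene0.png

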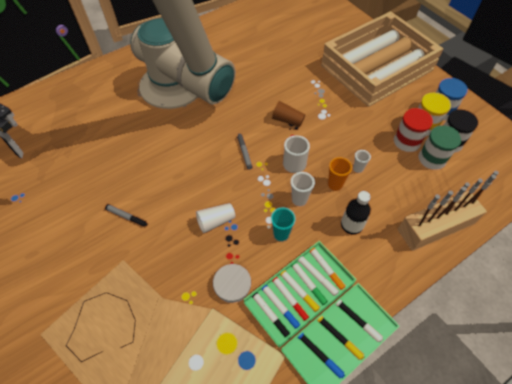

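View pics/side0.png

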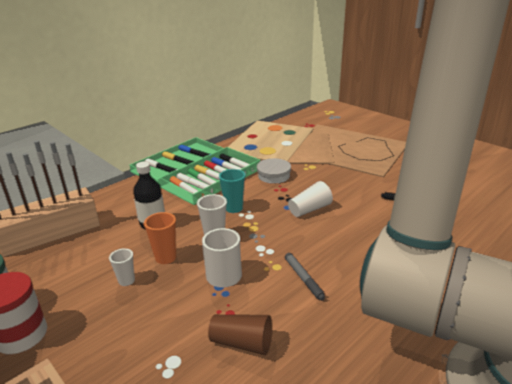

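View pics/wrist0.png

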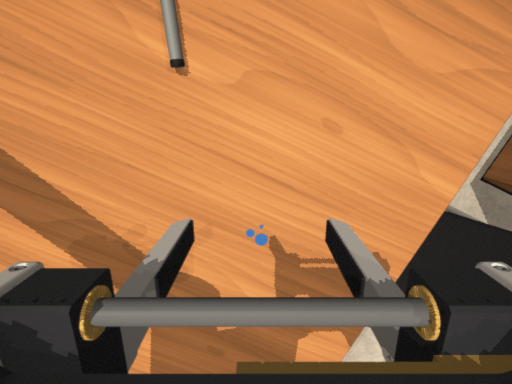

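```bash
python3 - <<'E'
from h import *
crop('scene0','c1',180,120,380,250,4)
crop('side0','c2',180,150,350,300,4)
E
```

```text
(no output)
```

View pics/c1.png

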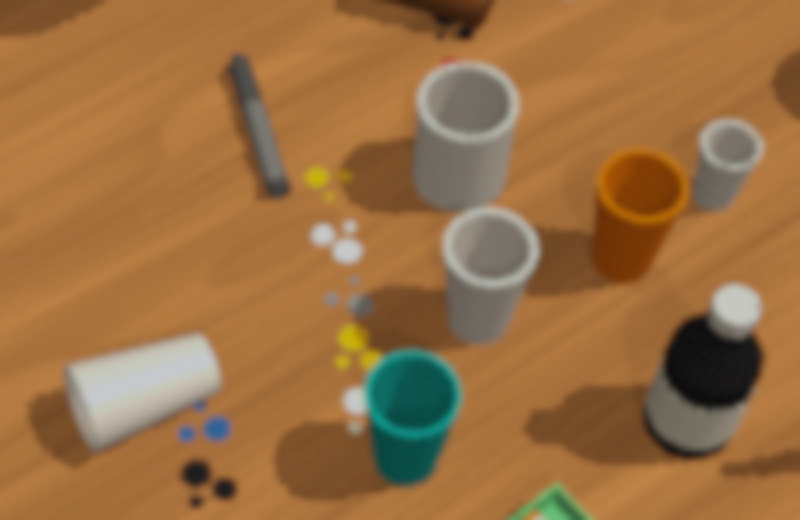

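View pics/c2.png

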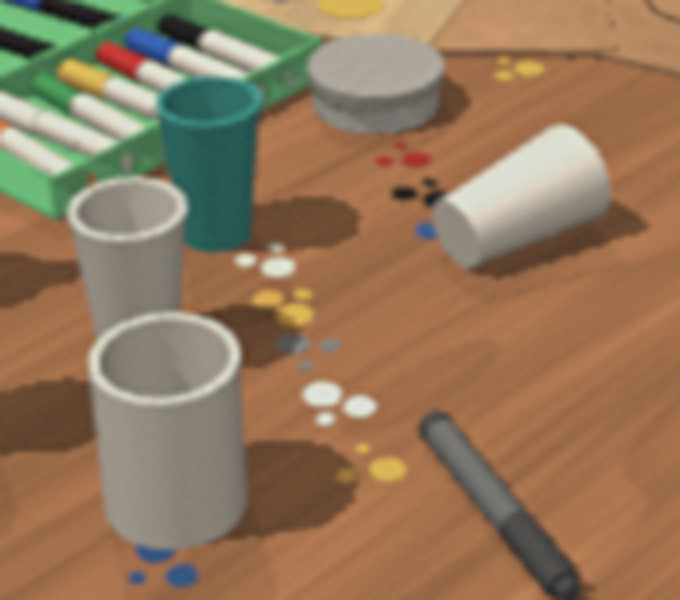

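```bash
cat >> h.py <<'E'
from scipy.optimize import minimize
def potpts(c,ax,r0=21.,r1=30.,h=90.):
    ax=np.array(ax)/np.linalg.norm(ax); u=np.cross(ax,[0.3,0.5,0.81]);u/=np.linalg.norm(u);w=np.cross(ax,u)
    t=np.linspace(0,2*np.pi,60)[:,None]; ring=np.cos(t)*u+np.sin(t)*w
    return np.vstack([c-ax*h/2+r0*ring,c+ax*h/2+r1*ring])
def hullmask(c,P,S=4,shape=(384,512),roi=None):
    x0,y0,x1,y1=roi
    q=np.array([proj(c,p) for p in P]); q=(q+0.5-[x0,y0])*S
    m=np.zeros(((y1-y0)*S,(x1-x0)*S),np.uint8)
    cv2.fillConvexPoly(m,cv2.convexHull(np.round(q*16).astype(np.int32)),255,shift=4)
    return cv2.resize(m,(x1-x0,y1-y0),interpolation=cv2.INTER_AREA)/255.
def wmask(c,roi,sat=70,vmin=90):
    x0,y0,x1,y1=roi; h=cv2.cvtColor(np.array(c['im']),cv2.COLOR_RGB2HSV)[y0:y1,x0:x1].astype(float)
    soft=np.clip((sat+25-h[...,1])/50,0,1)*np.clip((h[...,2]-vmin+20)/40,0,1)
    n,l,st,_=cv2.connectedComponentsWithStats((soft>0.4).astype(np.uint8))
    k=1+np.argmax(st[1:,4]); big=cv2.dilate((l==k).astype(np.uint8),np.ones((3,3)))
    return soft*big
def fit(views,fun,x0,step):
    ms=[(c,roi,wmask(c,roi)) for c,roi in views]
    def cost(x):
        P=fun(x); return sum(np.abs(hullmask(c,P,roi=roi)-m).sum() for c,roi,m in ms)
    x0=np.array(x0,float); sim=np.vstack([x0]+[x0+np.eye(len(x0))[i]*step[i] for i in range(len(x0))])
    r=minimize(cost,x0,method='Nelder-Mead',options=dict(initial_simplex=sim,xatol=.02,fatol=.05,maxiter=400))
    return r.x,r.fun,[m.sum() for *_,m in ms],ms
def lying(x): 
    a=np.deg2rad(5.7); return potpts(np.array([x[0],x[1],25.4]),[np.cos(x[2])*np.cos(a),np.sin(x[2])*np.cos(a),np.sin(a)])
def standing(x): return potpts(np.array([x[0],x[1],45.]),[0,0,1])
E
python3 - <<'E'
from h import *
s,d=load('scene0'),load('side0')
print(atz(s,215,217,25),atz(s,302,190,45),atz(d,311,199,25))
g=atz(s,215,217,25)
for v in ([(s,(190,198,242,238))],[(d,(280,175,340,222))],[(s,(190,198,242,238)),(d,(280,175,340,222))]):
    r=fit(v,lying,[g[0],g[1],-1.4],[10,10,.2]); print('fallen',r[:3])
g=atz(s,302,190,45)
r=fit([(s,(286,169,320,212))],standing,g[:2],[8,8]); print('mate',r[:3])
a=r[3][0]; P=standing(r[0]); cv2.imwrite('pics/m.png',cv2.resize(np.hstack([a[2],hullmask(s,P,roi=a[1])])*255,None,fx=6,fy=6))
o=env.observe(); print(R.from_quat(o['ee_rot']).as_matrix().round(3))
# others
print('straight',atz(s,296,145,85),'turq',atz(s,283,215,90),'orange',atz(s,340,165,90),'tin',atz(s,232,280,30),'mkA',atz(s,239,137,9),atz(s,249,165,9),'mkB',atz(s,108,207,9),atz(s,146,224,9),'paint',atz(s,362,197,150))
E
```

```text
[ 525.56931697 -147.79397969   25.        ] [598.77353384  81.86106261  45.        ] [ 522.71545304 -156.11946032   25.        ]
fallen (array([ 524.24757954, -144.26552891,   -1.72918179]), np.float64(41.46441176470588), [np.float64(697.9749999999999)])
fallen (array([ 524.09623371, -149.15769111,   -1.72346587]), np.float64(31.095843137254903), [np.float64(961.5160000000001)])
fallen (array([ 523.52942023, -147.13449671,   -1.73475606]), np.float64(115.2531568627451), [np.float64(697.9749999999999), np.float64(961.5160000000001)])
mate (array([595.71228241,  79.8075768 ]), np.float64(85.4306274509804), [np.float64(639.018)])
[[ 0.909  0.417 -0.   ]
 [ 0.417 -0.909  0.001]
 [ 0.    -0.001 -1.   ]]
straight [492.00717608 140.02610683  85.        ] turq [649.23481984 -22.10766904  90.        ] orange [614.57382905 191.55429877  90.        ] tin [ 696.81070181 -205.27278666   30.        ] mkA [324.4535638   59.62549404   9.        ] [427.95766026  25.88530778   9.        ] mkB [ 325.76404769 -365.86930464    9.        ] [ 431.23357623 -304.8667371     9.        ] paint [740.89554392 135.89579047 150.        ][ WARN:0@33.626] global loadsave.cpp:1063 imwrite_ Unsupported depth image for selected encoder is fallbacked to CV_8U.
```

The candidates for the fallen pot are the white one at scene (215,217) and the brown one at (289,115). The white one fits. The candidates for the mate are:
- **White tapered, (302,188):** fits.
- **White straight-sided, (296,153):** a bystander.
- **Orange (339,173) and turquoise (282,223):** look-alikes.
- **Small cup (361,160):** a bystander.

The enlarged crops confirm the taper of the white pot at (302,188). Next I hover over the fallen pot, with the jaws across its axis.

jog_arm(
  moves=[
    [1, [398, -198, 0], -0.98],
    [1, [398, -198, 0], -0.98],
    [1, [398, -198, 0], -0.98],
    [1, [398, -198, 0], -0.98],
    [1, [398, -198, 0], -0.98],
    [1, [398, -198, 0], -0.98],
    [1, [398, -198, 0], -0.98],
    [1, [398, -198, 0], -0.98],
    [1, [398, -198, 0], -0.98],
    [1, [398, -198, 0], -0.98],
    [1, [398, -198, 0], -0.98],
    [1, [398, -198, 0], -0.98],
    [1, [398, -198, 0], -0.98],
    [1, [398, -198, 0], -0.98],
    [1, [398, -198, 0], -0.98],
    [1, [398, -198, 0], -0.98],
  ],
  force=5,
)

```text
time_s: 1.48
ee_pos: [518.1, -178.1, 168.3]
ee_rot: [0.762, 0.647, -0.0, 0.0]
ft_force: [0.5, -0.0, 0.3]
width: 94.1
```

```bash
python3 - <<'E'
from h import *
c=snap('wrist','w1'); o=env.observe(); print(o['time_s'],o['ee_pos'],R.from_quat(o['ee_rot']).as_matrix().round(3).tolist(),o['joint_positions'],o['width'])
w=load('w1')
for s in (0,75,90):
    a=np.deg2rad(5.7); ax=np.array([np.cos(-1.73)*np.cos(a),np.sin(-1.73)*np.cos(a),np.sin(a)]); print(s,proj(w,np.array([524,-147,25.4])+(s-45)*ax))
E
```

```text
1.5333 [ 518.16536649 -178.05215211  168.40532784] [[0.162, 0.987, -0.0], [0.987, -0.162, -0.0], [-0.0, -0.0, -1.0]] [-4.57710030e-01  2.35133357e-01  1.56193470e+00 -3.60058891e-04
  1.34454589e+00 -2.94635793e-01] 93.48288131112037
0 [259.59655144 115.52686356]
75 [259.79481031 173.79970445]
90 [259.83268005 184.93049224]
```

View pics/w1.png

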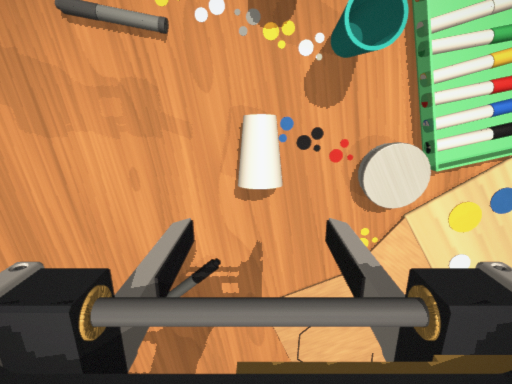

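The wrist view shows the pot with its base at (261,115) and its mouth at (260,188), in line with the jaws and close to the prediction. I'll refine with a silhouette fit.

```bash
python3 - <<'E'
from h import *
w=load('w1'); r=fit([(w,(230,105,283,195))],lying,[524,-147,-1.73],[6,6,.1]); print(r[:3])
x=r[0]; s=75;a=np.deg2rad(5.7)
P=np.array([x[0],x[1],25.4])+(s-45)*np.array([np.cos(x[2])*np.cos(a),np.sin(x[2])*np.cos(a),np.sin(a)])
o=env.observe(); M=R.from_quat(o['ee_rot']).as_matrix(); print(P, M.T@(P-o['ee_pos']), 'axis ang', np.degrees(x[2]), 'toolx',np.degrees(np.arctan2(M[1,0],M[0,0])))
E
```

```text
(array([ 523.9654122 , -146.47457041,   -1.72799436]), np.float64(106.55254901960784), [np.float64(2810.22)])
[ 519.29209177 -175.95816084   28.37959249] [  2.29522246   0.78911752 140.02489106] axis ang -99.00678374005179 toolx 80.66116366589718
```

jog_arm(
  moves=[
    [1, [2, 1, 40], 0.005],
    [1, [2, 1, 80], 0.005],
    [1, [2, 1, 110], 0.005],
    [1, [2, 1, 135], 0.005],
    [1, [2, 1, 150], 0.005],
    [1, [2, 1, 159], 0.005],
    [1, [2, 1, 159], 0.005],
    [0.3, [2, 1, 159], 0.005],
    [0, [2, 1, 159], 0.005],
    [-1, [2, 1, 159], 0.005],
    [-1, [2, 1, 159], 0.005],
    [-1, [2, 1, 159], 0.005],
    [-1, [2, 1, 159], 0.005],
    [-1, [2, 1, 159], 0.005],
    [-1, [2, 1, 159], 0.005],
  ],
  force=5,
)

```text
time_s: 2.78
ee_pos: [519.9, -175.1, 9.6]
ee_rot: [0.763, 0.646, -0.0, -0.0]
ft_force: [-2.4, -0.1, 3.3]
width: 45.0
```

```bash
python3 - <<'E'
from h import *
c=snap('scene','s2'); crop('s2','s2c',180,150,280,240,6)
c=snap('side','d2'); crop('d2','d2c',260,140,370,230,6)
E
```

```text
(no output)
```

View pics/d2c.png

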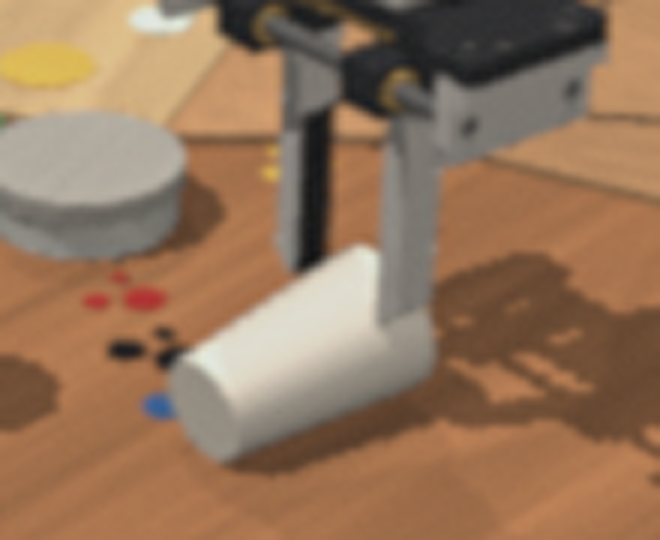

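View pics/s2c.png

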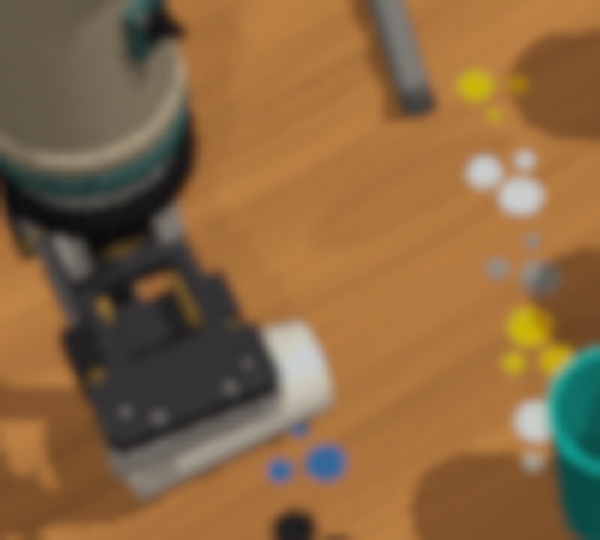

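```bash
python3 - <<'E'
from h import *
o=env.observe(); print(o)
E
```

```text
{'time_s': 2.8833, 'joint_positions': array([-4.51451998e-01,  3.73214110e-01,  1.79300703e+00, -5.76666342e-04,
        9.76066624e-01, -2.85348747e-01]), 'joint_vel': array([-0.00170058,  0.00061909,  0.00028091,  0.00184263, -0.00165583,
       -0.00227193]), 'joint_torque': array([ 2.77752746e-01, -3.98137915e+01, -1.87808561e+01,  2.88887378e-01,
       -4.85922229e-01,  5.01939357e-04]), 'ee_pos': array([ 519.73686265, -175.0928253 ,    9.53262407]), 'ee_rot': array([ 7.63223908e-01,  6.46133955e-01, -3.59074918e-04, -2.21065201e-04]), 'ft_force': array([-0.88107687, -0.43214923,  2.09961108]), 'moment': array([-0.02273251,  0.26569041,  0.05149409]), 'width': 45.09138222504798}
```

```bash
python3 - <<'E'
from h import *
c=snap('wrist','w2')
E
```

```text
(no output)
```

View pics/w2.png

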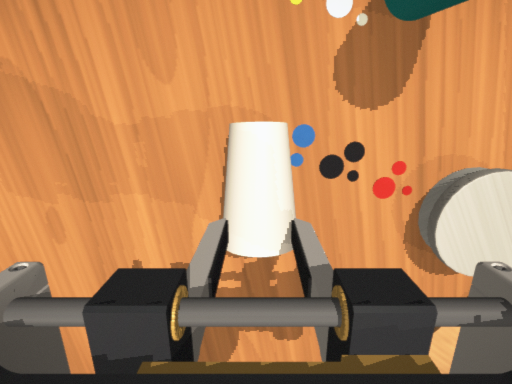

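```bash
python3 - <<'E'
from h import *
o=env.observe(); M=R.from_quat(o['ee_rot']).as_matrix(); t=o['ee_pos']
for f,(x0,y0,s) in {'d2':(260,140,6),'w2':(0,0,1.5)}.items():
    d=load(f); im=cv2.imread(f'pics/{f}.png')
    im=cv2.resize(im[y0:y0+(90 if s==6 else 384),x0:x0+(110 if s==6 else 512)],None,fx=s,fy=s,interpolation=cv2.INTER_CUBIC)
    for yy,col in ((22.5,(0,0,255)),(-22.5,(255,0,0)),(28.5,(0,255,0)),(-28.5,(0,255,255))):
        for zz in (0,-19,-38,-78):
            q=(proj(d,t+M@[0,yy,zz])+.5-[x0,y0])*s; cv2.circle(im,tuple(int(v) for v in q),3,col,-1)
    cv2.imwrite(f'pics/{f}o.png',im)
E
```

```text
(no output)
```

View pics/d2o.png

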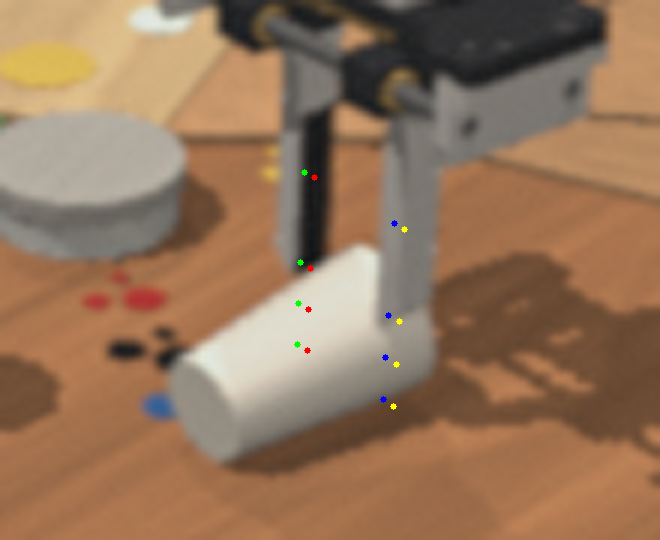

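View pics/w2o.png

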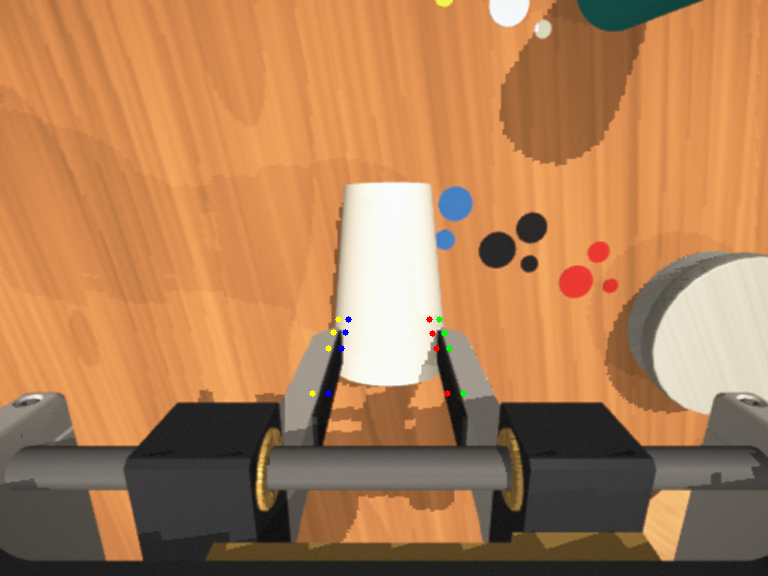

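```bash
python3 - <<'E'
from h import *
M=R.from_quat([.762,.647,0,0]).as_matrix(); t=np.array([518.1,-178.1,168.3]);w=load('w1')
for zz in (0,-19,-36,-45): print(zz,proj(w,t+M@[-8,47,zz]).round(),proj(w,t+M@[8,47,zz]).round(),proj(w,t+M@[8,-47,zz]).round())
M=R.from_quat([.977,.2132,0,0]).as_matrix();t=np.array([239.6,-522.7,168.4]);
w0=load('wrist0')
print('wrist0',[proj(w0,t+M@[8,47,zz]).round() for zz in (0,-36)])
print('cam rel',M.T@(w0['eye']-t))
E
```

```text
0 [314. 222.] [315. 204.] [202. 204.]
-19 [319. 231.] [320. 212.] [197. 212.]
-36 [324. 241.] [325. 220.] [192. 220.]
-45 [327. 247.] [328. 225.] [189. 225.]
wrist0 [array([317., 204.]), array([327., 221.])]
cam rel [  82.31751353   -0.52407673 -214.68936772]
```

The overlay shows the fingertips sitting about 36 mm above the reported TCP. The 45 mm width agrees, because the pads pinched the pot above its midline. I'll open, go lower and check.

jog_arm(
  moves=[
    [0.3, [0, 0, 0], 0],
    [0.8, [0, 0, 0], 0],
    [1, [0, 0, 0], 0],
    [1, [0, 0, 0], 0],
    [1, [0, 0, 0], 0],
    [1, [0, 0, 0], 0],
    [1, [0, 0, 10], 0],
    [1, [0, 0, 20], 0],
    [1, [0, 0, 27], 0],
    [1, [0, 0, 32], 0],
    [1, [0, 0, 32], 0],
    [1, [0, 0, 32], 0],
  ],
)

```text
time_s: 3.93
ee_pos: [519.8, -174.9, -23.3]
ee_rot: [0.763, 0.646, -0.0, -0.001]
ft_force: [-0.5, 0.0, -0.1]
width: 93.9
```

```bash
python3 - <<'E'
from h import *
snap('side','d3'); crop('d3','d3c',260,140,370,230,6)
snap('wrist','w3'); o=env.observe(); print(o['ee_pos'],o['ft_force'])
x=fit([(load('d3'),(280,175,340,222))],lying,[524,-147,-1.73],[6,6,.1])[:3]; print(x)
E
```

```text
[ 520.42279326 -175.23196446  -22.55952093] [ 0.25313851  0.16997185 -0.08295303]
(array([ 523.95110994, -149.79417599,   -1.74476503]), np.float64(375.7129705882353), [np.float64(1310.1925)])
```

View pics/d3c.png

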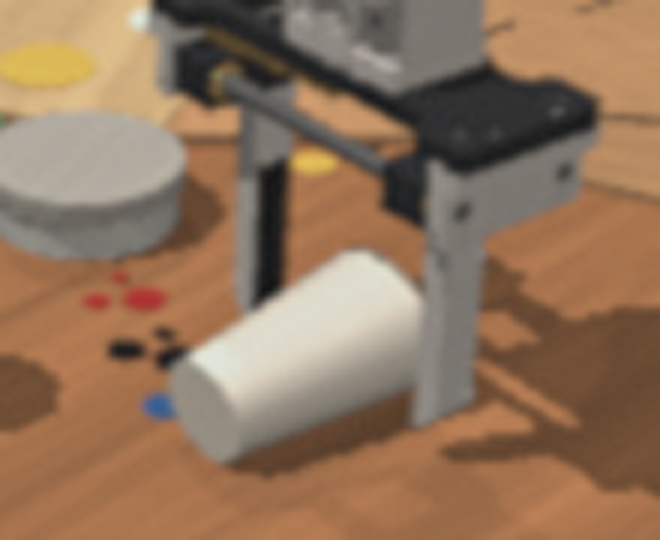

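View pics/w3.png

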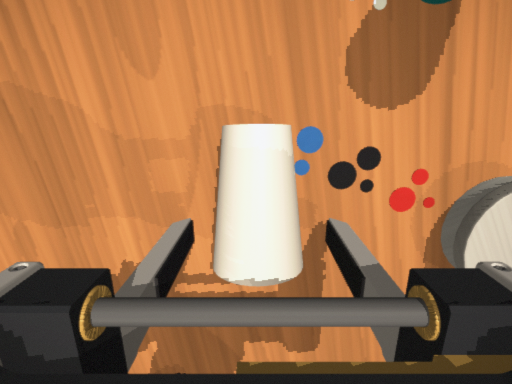

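The pot hasn't moved: the wrist view has its base at row 125, its mouth at row 280, and it sits centred between the jaws. I'll close on it now.

jog_arm(
  moves=[
    [1, [0, 0, 3], 0],
    [0.4, [0, 0, 3], 0],
    [0, [0, 0, 3], 0],
    [-1, [0, 0, 3], 0],
    [-1, [0, 0, 3], 0],
    [-1, [0, 0, 3], 0],
    [-1, [0, 0, 3], 0],
    [-1, [0, 0, 3], 0],
  ],
  force=5,
)

```text
time_s: 4.7
ee_pos: [520.2, -175.1, -25.6]
ee_rot: [0.763, 0.646, -0.0, 0.0]
ft_force: [-0.4, -0.5, 0.9]
width: 57.7
```

```bash
python3 - <<'E'
import numpy as np
# arc offsets relative to start; pivot s, tool x = toward base
for s in (72,75):
  f=lambda p:(s*np.cos(p)-21*np.sin(p), s*np.sin(p)+21*np.cos(p))
  p0=np.deg2rad(5.7); h0,z0=f(p0)
  print([(d,round(h0-f(np.deg2rad(d))[0],1),round(z0-f(np.deg2rad(d))[1],1)) for d in (12,20,30,40,50,60,70,80,90)])
E
```

```text
[(12, np.float64(3.5), np.float64(-7.5)), (20, np.float64(9.1), np.float64(-16.3)), (30, np.float64(17.7), np.float64(-26.1)), (40, np.float64(27.9), np.float64(-34.3)), (50, np.float64(39.4), np.float64(-40.6)), (60, np.float64(51.7), np.float64(-44.8)), (70, np.float64(64.7), np.float64(-46.8)), (80, np.float64(77.7), np.float64(-46.5)), (90, np.float64(90.6), np.float64(-44.0))]
[(12, np.float64(3.5), np.float64(-7.8)), (20, np.float64(9.2), np.float64(-17.0)), (30, np.float64(18.1), np.float64(-27.3)), (40, np.float64(28.6), np.float64(-36.0)), (50, np.float64(40.4), np.float64(-42.6)), (60, np.float64(53.2), np.float64(-47.1)), (70, np.float64(66.6), np.float64(-49.3)), (80, np.float64(80.2), np.float64(-49.2)), (90, np.float64(93.5), np.float64(-46.7))]
```

jog_arm(
  moves=[
    [-1, [2, 0, -4], 0],
    [-1, [3.5, 0, -7], 0],
    [-1, [6, 0, -11], 0],
    [-1, [9, 0, -16], 0],
    [-1, [13, 0, -20], 0],
    [-1, [18, 0, -26], 0],
    [-1, [23, 0, -30], 0],
    [-1, [28, 0, -34], 0],
    [-1, [34, 0, -37], 0],
    [-1, [40, 0, -40], 0],
    [-1, [40, 0, -40], 0],
  ],
  force=3,
)

```text
time_s: 5.62
ee_pos: [527.8, -135.0, 15.5]
ee_rot: [0.763, 0.646, 0.0, 0.001]
ft_force: [-0.6, -1.2, 3.5]
width: 57.7
```

```bash
python3 - <<'E'
from h import *
snap('side','d4'); crop('d4','d4c',240,120,370,230,6)
o=env.observe(); print(o['ee_pos'],o['ft_force'],o['width'])
E
```

```text
[ 527.63259782 -135.52118693   15.16348615] [ 0.10817551 -3.13944465  4.06995293] 57.74841018395013
```

View pics/d4c.png

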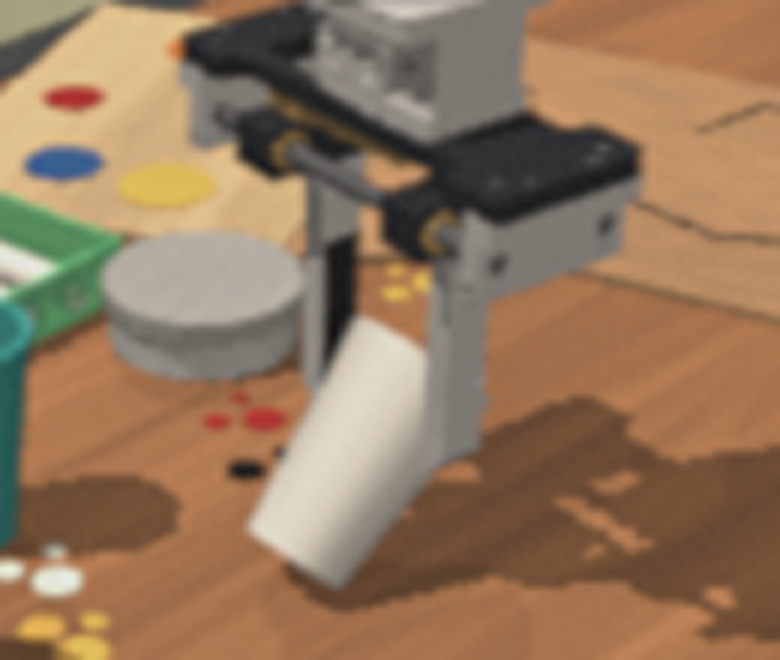

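The pot is tipping up well, now at about 50° and resting on its base edge near (330,590) in the crop. I'll carry on along the arc.

jog_arm(
  moves=[
    [-1, [6, 0, -2], 0],
    [-1, [12, 0, -4], 0],
    [-1, [18, 0, -5], 0],
    [-1, [24, 0, -6], 0],
    [-1, [31, 0, -6], 0],
    [-1, [38, 0, -6], 0],
    [-1, [44, 0, -5], 0],
    [-1, [50, 0, -4], 0],
    [-1, [53, 0, -3], 0],
    [-1, [53, 0, -3], 0],
  ],
  force=3,
)

```text
time_s: 6.5
ee_pos: [535.6, -82.3, 17.1]
ee_rot: [0.763, 0.646, 0.0, -0.0]
ft_force: [0.5, 0.4, 3.8]
width: 55.5
```

```bash
python3 - <<'E'
from h import *
snap('side','d5'); crop('d5','d5c',240,120,370,230,6)
snap('scene','s5'); crop('s5','s5c',170,140,300,250,6)
o=env.observe(); print(o['ee_pos'],o['ft_force'],o['width'])
E
```

```text
[535.56251515 -83.11336347  17.2803551 ] [-0.0740797   0.49587024  4.243699  ] 55.26169462819729
```

View pics/d5c.png

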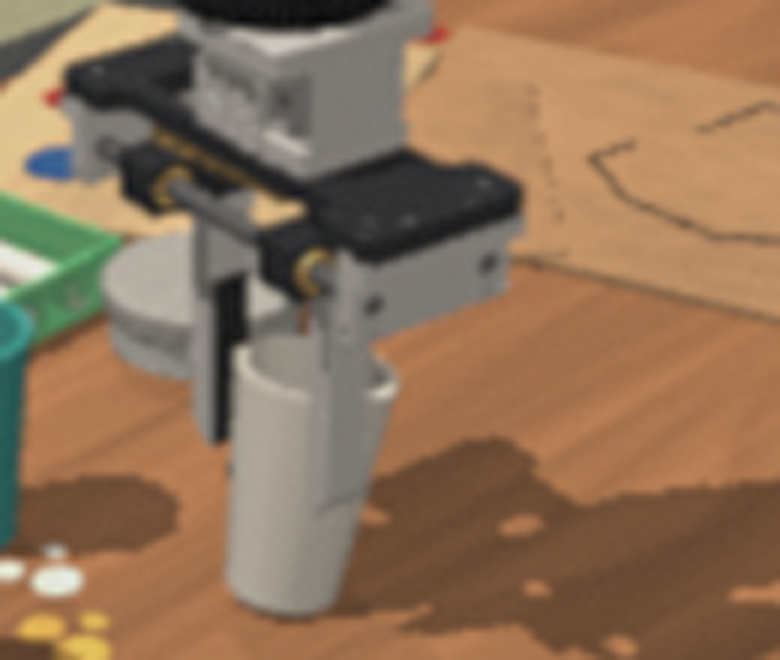

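View pics/s5c.png

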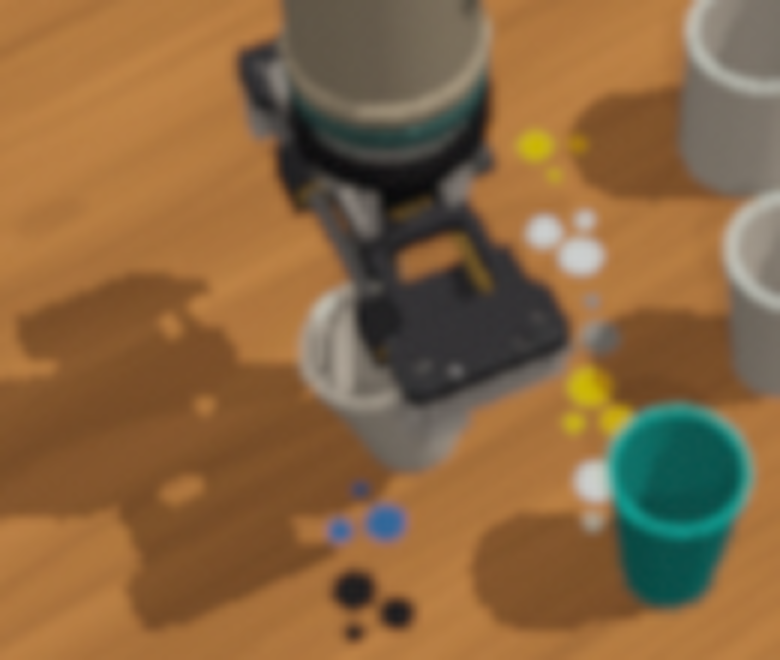

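The pot is nearly upright, with 5–10° of lean left toward the mouth side. I'll push a little further, then release.

jog_arm(
  moves=[
    [-1, [3, 0, 0], 0],
    [-1, [6, 0, 1], 0],
    [-1, [8, 0, 1], 0],
    [-1, [8, 0, 1], 0],
    [0.25, [8, 0, 1], 0],
    [0.4, [8, 0, 1], 0],
    [0.6, [8, 0, 1], 0],
    [1, [8, 0, 1], 0],
    [1, [8, 0, 1], 0],
    [1, [8, 0, 1], 0],
    [1, [8, 0, 1], 0],
    [1, [8, 0, 1], 0],
  ],
  force=3,
)

```text
time_s: 7.6
ee_pos: [536.9, -75.5, 16.4]
ee_rot: [0.763, 0.646, -0.0, 0.0]
ft_force: [-0.1, -0.6, 0.7]
width: 93.5
```

```bash
python3 - <<'E'
from h import *
snap('side','d6'); crop('d6','d6c',240,120,370,230,6)
o=env.observe(); print(o['ee_pos'],o['ft_force'],o['width'])
E
```

```text
[536.89712396 -75.5171128   16.39907097] [ 0.78690645  0.76339761 -0.16471608] 94.01857376608869
```

View pics/d6c.png

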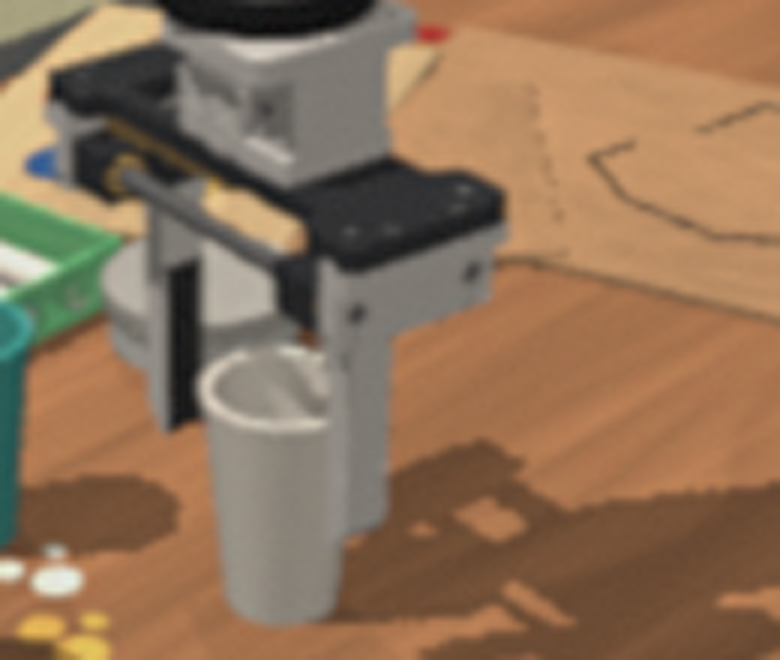

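The pot stands upright and free. I'll raise the gripper clear and measure.

jog_arm(
  moves=[
    [1, [0, 0, -30], 0],
    [1, [0, 0, -70], 0],
    [1, [0, 0, -110], 0],
    [1, [0, 0, -140], 0],
    [1, [0, 0, -140], 0],
    [1, [0, 0, -140], 0],
    [1, [0, 0, -140], 0],
  ],
)

```text
time_s: 8.23
ee_pos: [536.1, -75.3, 155.6]
ee_rot: [0.763, 0.646, -0.0, -0.001]
ft_force: [-0.9, 0.2, -0.2]
width: 93.7
```

```bash
python3 - <<'E'
from h import *
for n in ('side','scene','wrist'): snap(n,n+'7')
o=env.observe(); print(o['time_s'],o['ee_pos'],o['ee_rot'])
M=R.from_quat(o['ee_rot']).as_matrix(); print(np.degrees(np.arctan2(M[1,0],M[0,0])))
d,s,w=load('side7'),load('scene7'),load('wrist7')
print([proj(c,[539,-74,45]).round() for c in (d,s,w)], [proj(c,[596,80,45]).round() for c in (d,s,w)])
a=np.vstack([np.array(d['im']),])
cv2.imwrite('pics/j7.png',cv2.resize(np.vstack([np.array(d['im'])[120:300,150:450,::-1],np.array(s['im'])[120:300,150:450,::-1]]),None,fx=1.65,fy=1.65))
E
```

```text
8.3833 [535.55895464 -75.14267905 154.46797276] [ 0.76330585  0.64603451 -0.0011083  -0.00153683]
80.48670968328555
[array([282., 203.]), array([241., 203.]), array([262., 179.])] [array([211., 221.]), array([301., 190.]), array([292.,  31.])]
```

View pics/wrist7.png

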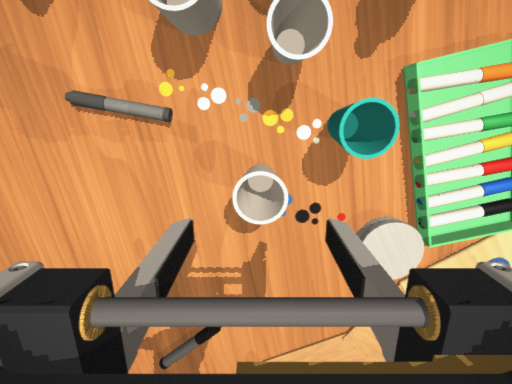

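View pics/j7.png

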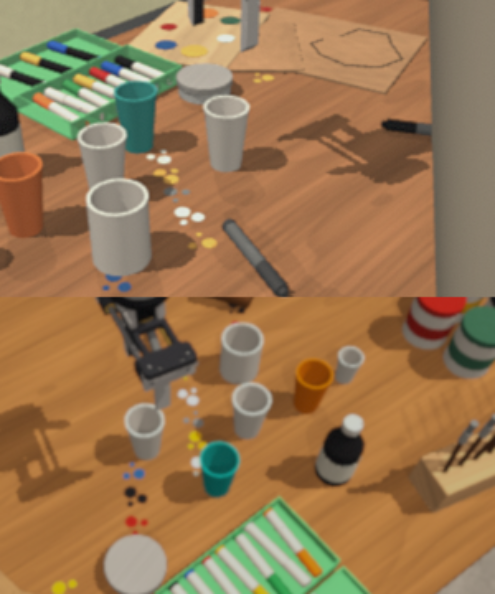

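```bash
cat >> h.py <<'E'
def rimfit(c,x0,z=90.,step=6,rr=28.):
    g=np.array(c['im']).astype(np.float32).min(axis=2) # white -> high
    t=np.linspace(0,2*np.pi,90,endpoint=False)
    def ringv(x,r):
        P=[proj(c,[x[0]+r*np.cos(a),x[1]+r*np.sin(a),z]) for a in t]; P=np.array(P,np.float32)
        v=cv2.remap(g,P[:,0:1].copy(),P[:,1:2].copy(),cv2.INTER_LINEAR,borderMode=cv2.BORDER_CONSTANT,borderValue=0)[:,0]
        ok=(P[:,0]>1)&(P[:,0]<510)&(P[:,1]>1)&(P[:,1]<382); return np.where(ok,v,np.nan)
    def cost(x): return -np.nanmean(ringv(x,rr)-.5*ringv(x,rr-4.5)-.5*ringv(x,rr+4.5))
    best=min(((cost([x0[0]+i,x0[1]+j]),x0[0]+i,x0[1]+j) for i in np.arange(-step,step+1,2) for j in np.arange(-step,step+1,2)))
    r=minimize(cost,best[1:],method='Nelder-Mead',options=dict(xatol=.02,fatol=.01,initial_simplex=[[best[1],best[2]],[best[1]+1.5,best[2]],[best[1],best[2]+1.5]]))
    return r.x.round(2),round(r.fun,1)
E
python3 - <<'E'
from h import *
d,s,w=load('side7'),load('scene7'),load('wrist7')
g=atz(w,260.5,198,90); m=atz(w,299,24,90); print(g,m)
for n,c in (('side',d),('scene',s),('wrist',w)): print(n,'pot',rimfit(c,g[:2],step=8),'mate',rimfit(c,[596,80],step=8))
print('straight',rimfit(s,[492,140],85.,8,32),rimfit(d,[492,140],85.,8,32))
E
```

```text
[535.60866751 -82.9524975   90.        ] [597.1370821   74.45982237  90.        ]
side pot (array([534.05, -84.64]), np.float64(-40.9)) mate (array([596.75,  74.23]), np.float64(-50.8))
scene pot (array([535.25, -81.43]), np.float64(-37.6)) mate (array([598.05,  77.96]), np.float64(-38.6))
wrist pot (array([534.97, -82.8 ]), np.float64(-132.6)) mate (array([597.69,  75.56]), np.float64(-148.2))
straight (array([492.09, 141.75]), np.float64(-32.5)) (array([491.45, 138.54]), np.float64(-65.3))
```

All three views agree on the mate-minus-pot offset: (62.7, 159) mm. I'll regrasp near the rim, then lift.

jog_arm(
  moves=[
    [1, [-7.7, 0, 0], 0],
    [1, [-7.7, 0, 40], 0],
    [1, [-7.7, 0, 75], 0],
    [1, [-7.7, 0, 105], 0],
    [1, [-7.7, 0, 125], 0],
    [1, [-7.7, 0, 134], 0],
    [1, [-7.7, 0, 134], 0],
    [0.6, [-7.7, 0, 134], 0],
    [0.4, [-7.7, 0, 134], 0],
    [0.3, [-7.7, 0, 134], 0],
    [-1, [-7.7, 0, 134], 0],
    [-1, [-7.7, 0, 134], 0],
    [-1, [-7.7, 0, 134], 0],
    [-1, [-7.7, 0, 134], 0],
  ],
  force=6,
)

```text
time_s: 9.55
ee_pos: [536.0, -83.2, 23.1]
ee_rot: [0.763, 0.646, 0.0, 0.001]
ft_force: [-1.0, 0.7, 3.8]
width: 59.3
```

```bash
python3 - <<'E'
from h import *
snap('side','d8'); crop('d8','d8c',240,100,370,210,6)
o=env.observe(); print(o['time_s'],o['ee_pos'],o['ft_force'],o['width'])
E
```

```text
9.6 [536.02361265 -83.18185909  23.09524734] [-0.60706085  0.31169832  4.64078904] 59.3692770346184
```

View pics/d8c.png

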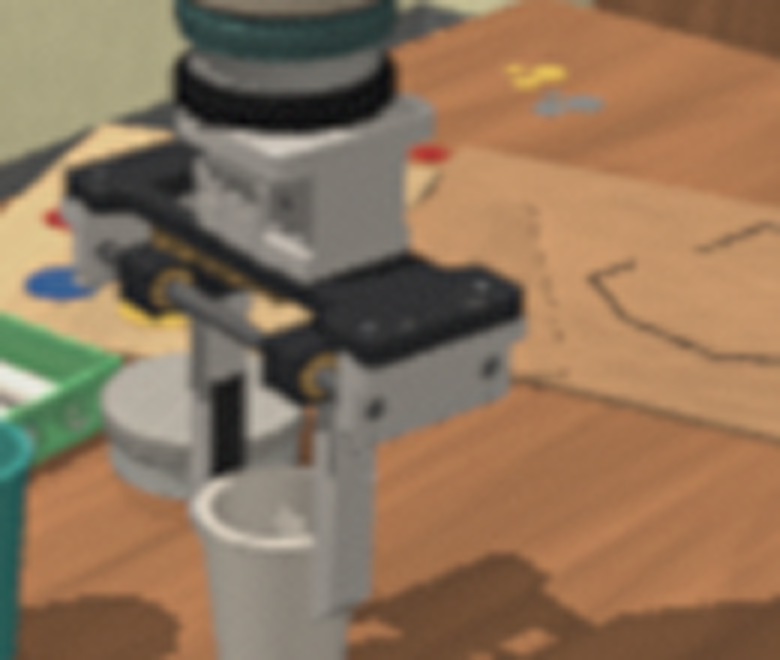

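jog_arm(
  moves=[
    [-1, [0, 0, -10], 0],
    [-1, [0, 0, -25], 0],
    [-1, [0, 0, -45], 0],
    [-1, [0, 0, -70], 0],
    [-1, [0, 0, -95], 0],
    [-1, [0, 0, -110], 0],
    [-1, [10, 2, -115], 0],
    [-1, [30, 6, -115], 0],
    [-1, [50, 11, -115], 0],
    [-1, [75, 16, -115], 0],
    [-1, [100, 21, -115], 0],
    [-1, [120, 26, -115], 0],
    [-1, [140, 30, -115], 0],
    [-1, [155, 33, -115], 0],
    [-1, [164, 35, -115], 0],
    [-1, [167, 35.6, -115], 0],
    [-1, [167, 35.6, -115], 0],
    [-1, [167, 35.6, -115], 0],
    [-1, [167, 35.6, -115], 0],
  ],
  force=6,
)

```text
time_s: 11.18
ee_pos: [597.9, 74.8, 137.3]
ee_rot: [0.764, 0.646, -0.0, 0.0]
ft_force: [0.1, -0.3, -0.4]
width: 59.1
```

```bash
python3 - <<'E'
from h import *
for n in ('side','scene','wrist'): snap(n,n+'9')
o=env.observe(); print(o['time_s'],o['ee_pos'],o['ee_rot'],o['ft_force'],o['width'])
crop('side9','d9c',150,80,280,250,3.5);crop('scene9','s9c',230,80,370,230,4)
E
```

```text
11.3333 [598.17543989  74.90188559 137.51424138] [ 7.63651886e-01  6.45628199e-01 -4.21105783e-05  1.58544870e-04] [ 0.32950705  0.05888764 -1.23807593] 59.22734120478653
```

View pics/d9c.png

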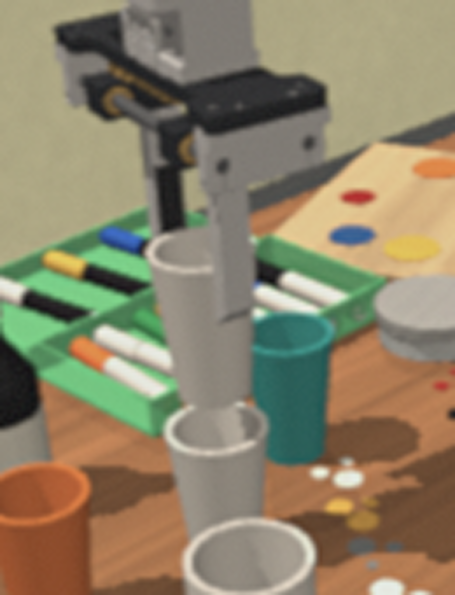

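View pics/s9c.png

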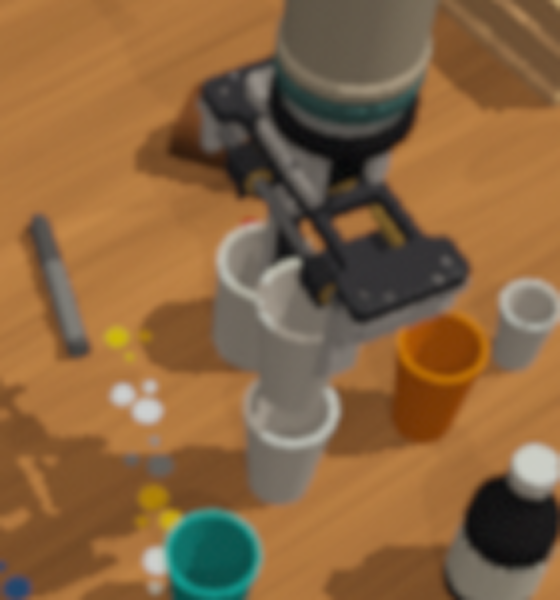

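View pics/wrist9.png

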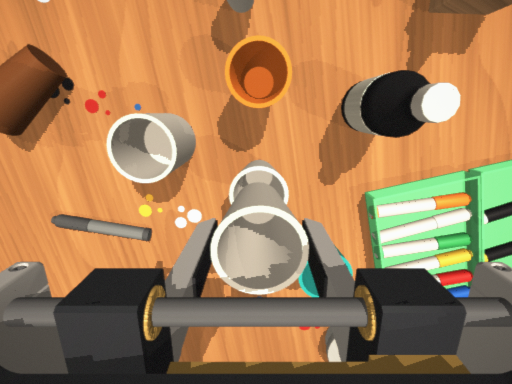

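```bash
python3 - <<'E'
from h import *
C={n:load(n+'9') for n in ('side','scene','wrist')}
est={}
for n,c in C.items():
    p=rimfit(c,[597.7,75.6],z=205.,step=8); m=rimfit(c,[597.7,75.6],z=90.,step=6); print(n,'pot',p,'mate',m); est[n]=(p[0],m[0])
ROI={'side':(180,130,250,240),'scene':(280,130,330,210),'wrist':(200,150,320,300)}
tiles=[]
for n,c in C.items():
    x0,y0,x1,y1=ROI[n]; S=5
    im=cv2.resize(np.array(c['im'])[y0:y1,x0:x1,::-1],None,fx=S,fy=S,interpolation=cv2.INTER_CUBIC)
    p,m=est[n]
    t=np.linspace(0,2*np.pi,80)
    for (cx,r,z,col) in ((p,30,205,(0,0,255)),(p,21,115,(255,0,0)),(m,30,90,(0,200,0))):
        q=np.array([(proj(c,[cx[0]+r*np.cos(a),cx[1]+r*np.sin(a),z])+.5-[x0,y0])*S for a in t]); cv2.polylines(im,[q.astype(np.int32)],True,col,1)
    cv2.imwrite(f'pics/o9{n}.png',im)
E
```

```text
side pot (array([596.41,  73.53]), np.float64(-22.4)) mate (array([596.72,  74.2 ]), np.float64(-37.7))
scene pot (array([598.38,  75.69]), np.float64(-12.7)) mate (array([598.17,  77.86]), np.float64(-25.3))
wrist pot (array([598.24,  74.41]), np.float64(-124.1)) mate (array([597.78,  76.53]), np.float64(-86.4))
```

View pics/o9side.png

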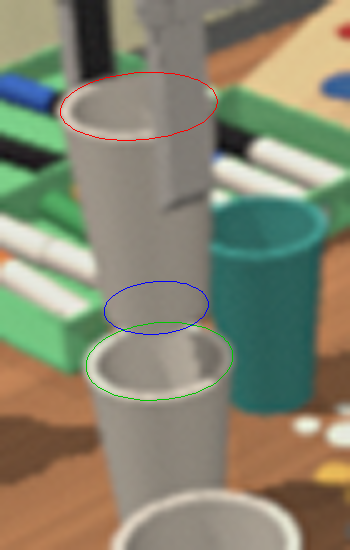

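View pics/o9scene.png

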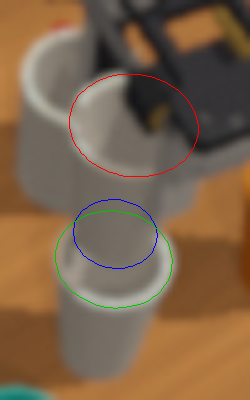

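View pics/o9wrist.png

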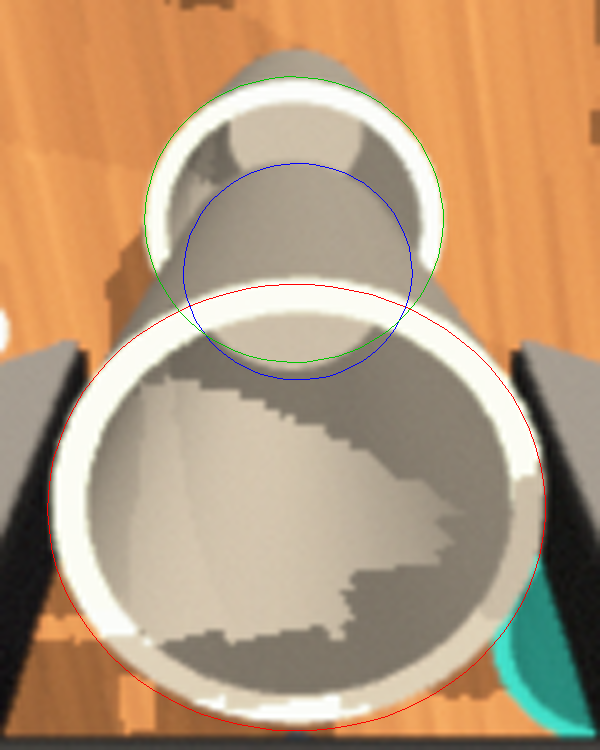

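The pot hangs plumb: the base arc matches the upright prediction in the wrist view. It is centred to about 1 mm. I'll shift 1 mm in tool x, insert part way and check again.

jog_arm(
  moves=[
    [-1, [1, 0, 5], 0],
    [-1, [1, 0, 12], 0],
    [-1, [1, 0, 18], 0],
    [-1, [1, 0, 24], 0],
    [-1, [1, 0, 30], 0],
    [-1, [1, 0, 35], 0],
    [-1, [1, 0, 40], 0],
    [-1, [1, 0, 44], 0],
    [-1, [1, 0, 46], 0],
    [-1, [1, 0, 46], 0],
    [-1, [1, 0, 46], 0],
  ],
  force=6,
)

```text
time_s: 12.25
ee_pos: [598.6, 76.7, 91.4]
ee_rot: [0.763, 0.646, 0.0, 0.0]
ft_force: [0.3, 0.5, -0.5]
width: 59.3
```

```bash
python3 - <<'E'
from h import *
C={}
for n in ('side','scene','wrist'): snap(n,n+'10'); C[n]=load(n+'10')
o=env.observe(); print(o['time_s'],o['ee_pos'],o['ft_force'],o['width'])
for n,c in C.items():
    print(n,'pot',rimfit(c,[597.7,75.6],z=159.,step=6),'mate',rimfit(c,[597.7,75.6],z=90.,step=6))
crop('side10','d10c',175,120,255,240,5); crop('wrist10','w10c',190,140,330,290,5)
E
```

```text
12.4 [598.84672912  76.7159322   91.75320157] [-0.84629266 -0.43822276 -0.48216986] 59.77989651931
side pot (array([596.98,  75.25]), np.float64(-22.4)) mate (array([596.7 ,  74.21]), np.float64(-28.1))
scene pot (array([599.19,  78.09]), np.float64(-12.2)) mate (array([598.23,  77.6 ]), np.float64(-16.8))
wrist pot (array([598.98,  76.15]), np.float64(-125.5)) mate (array([598.21,  76.88]), np.float64(-71.2))
```

View pics/d10c.png

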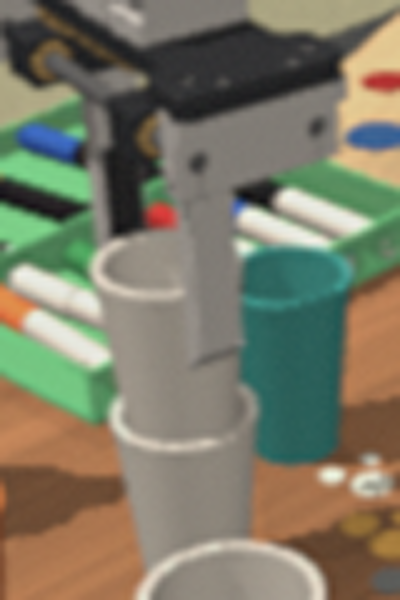

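View pics/w10c.png

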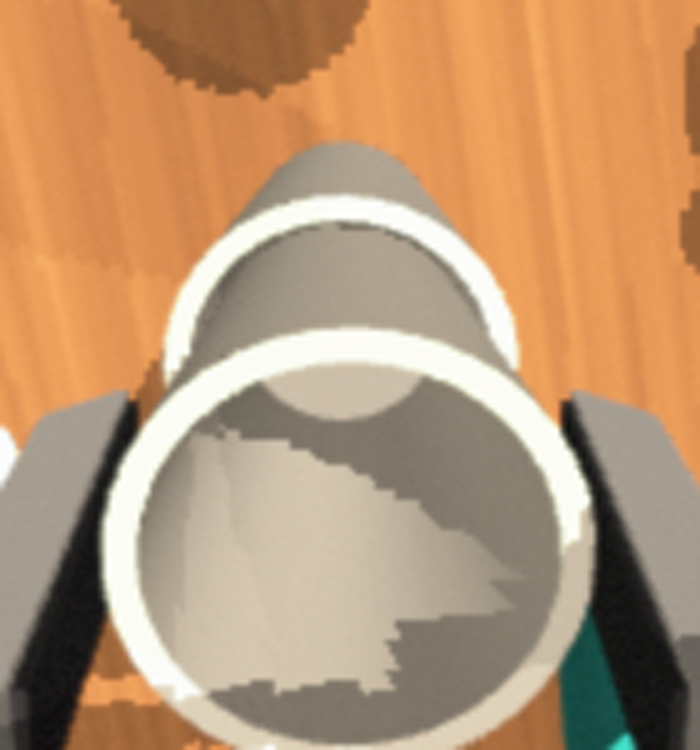

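Still centred: no contact force, and the residual is about 0.8 mm too far in tool +y. I'll correct that and continue slowly.

jog_arm(
  moves=[
    [-1, [0, -0.7, 2], 0],
    [-1, [0, -0.7, 5], 0],
    [-1, [0, -0.7, 8], 0],
    [-1, [0, -0.7, 10], 0],
    [-1, [0, -0.7, 12], 0],
    [-1, [0, -0.7, 14], 0],
    [-1, [0, -0.7, 14], 0],
    [-1, [0, -0.7, 14], 0],
  ],
  force=6,
)

```text
time_s: 13.07
ee_pos: [597.8, 76.8, 77.2]
ee_rot: [0.763, 0.646, -0.0, 0.0]
ft_force: [0.2, 0.3, -0.7]
width: 59.6
```

```bash
python3 - <<'E'
from h import *
C={}
for n in ('side','scene','wrist'): snap(n,n+'11'); C[n]=load(n+'11')
o=env.observe(); print(o['time_s'],o['ee_pos'],o['ft_force'],o['moment'],o['width'])
for n,c in C.items():
    print(n,'pot',rimfit(c,[597.7,75.6],z=145.,step=6),'mate',rimfit(c,[597.7,75.6],z=90.,step=6))
crop('side11','d11c',175,120,255,240,5)
E
```

```text
13.2167 [597.8518207   76.84384832  77.44635974] [ 0.36308096  0.29766691 -1.65998267] [ 0.00443159 -0.13532892  0.00266535] 59.220898021121585
side pot (array([596.53,  75.49]), np.float64(-18.5)) mate (array([596.74,  74.24]), np.float64(-25.7))
scene pot (array([598.61,  78.42]), np.float64(-12.2)) mate (array([598.09,  77.9 ]), np.float64(-14.1))
wrist pot (array([597.77,  76.7 ]), np.float64(-122.7)) mate (array([597.46,  76.86]), np.float64(-64.2))
```

View pics/d11c.png

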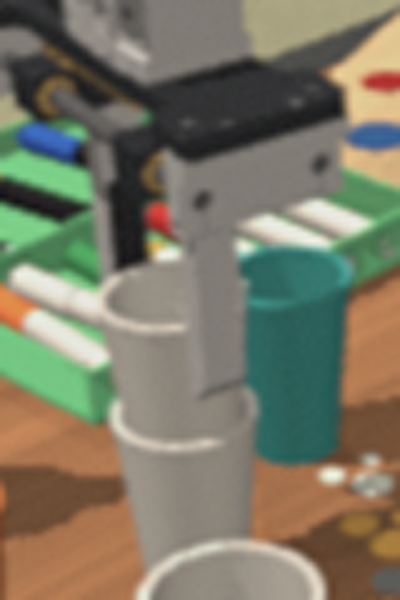

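jog_arm(
  moves=[
    [-1, [-0.4, 0, 2], 0],
    [-1, [-0.4, 0, 4], 0],
    [-1, [-0.4, 0, 5], 0],
    [-1, [-0.4, 0, 6], 0],
    [-1, [-0.4, 0, 6.5], 0],
    [-1, [-0.4, 0, 6.5], 0],
    [-1, [-0.4, 0, 6.5], 0],
  ],
  force=6,
)

```text
time_s: 13.8
ee_pos: [597.7, 76.5, 70.8]
ee_rot: [0.763, 0.646, -0.0, 0.0]
ft_force: [0.6, 0.8, -0.9]
width: 59.4
```

```bash
python3 - <<'E'
from h import *
C={}
for n in ('side','wrist'): snap(n,n+'12'); C[n]=load(n+'12')
o=env.observe(); print(o['time_s'],o['ee_pos'],o['ft_force'],o['moment'],o['width'])
for n,c in C.items():
    print(n,'pot',rimfit(c,[597.7,75.6],z=138.,step=6),'mate',rimfit(c,[597.7,75.6],z=90.,step=6))
E
```

```text
13.9 [597.75737991  76.4571894   70.81447647] [ 0.37648992  0.97328255 -0.67380833] [-0.02417719 -0.18728255 -0.01761604] 59.63076085248715
side pot (array([597.15,  74.61]), np.float64(-21.2)) mate (array([596.25,  74.41]), np.float64(-26.1))
wrist pot (array([597.91,  75.76]), np.float64(-123.4)) mate (array([597.19,  77.29]), np.float64(-63.5))
```

No contact load yet, and about 2–5 mm is left to go, so I'll release here gently.

jog_arm(
  moves=[
    [0.28, [0, 0, 0], 0],
    [0.3, [0, 0, 0], 0],
    [0.35, [0, 0, 0], 0],
    [0.45, [0, 0, 0], 0],
    [0.6, [0, 0, 0], 0],
    [0.8, [0, 0, 0], 0],
    [0.8, [0, 0, 0], 0],
    [0.8, [0, 0, 0], 0],
    [0.8, [0, 0, 0], 0],
  ],
  force=6,
)

```text
time_s: 14.65
ee_pos: [597.7, 76.5, 70.8]
ee_rot: [0.763, 0.646, -0.0, 0.0]
ft_force: [-0.6, -0.1, -0.2]
width: 84.8
```

```bash
python3 - <<'E'
from h import *
for n in ('side','wrist'): snap(n,n+'13')
o=env.observe(); print(o['time_s'],o['ee_pos'],o['ft_force'],o['width'])
crop('side13','d13c',175,120,255,240,5); crop('wrist13','w13c',180,140,340,290,5)
E
```

```text
14.75 [597.71348607  76.44111634  70.81961505] [0.20132005 0.35519127 0.39153875] 84.47431516125876
```

View pics/d13c.png

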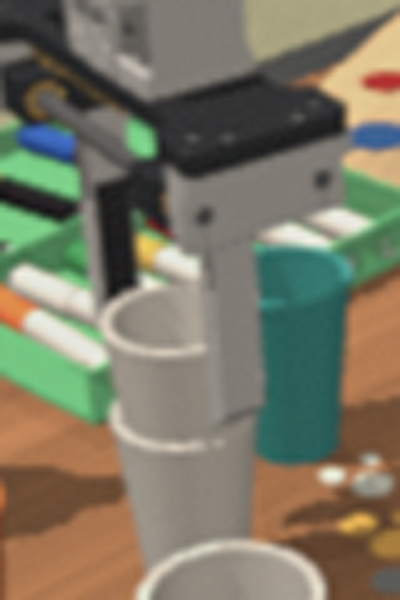

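View pics/w13c.png

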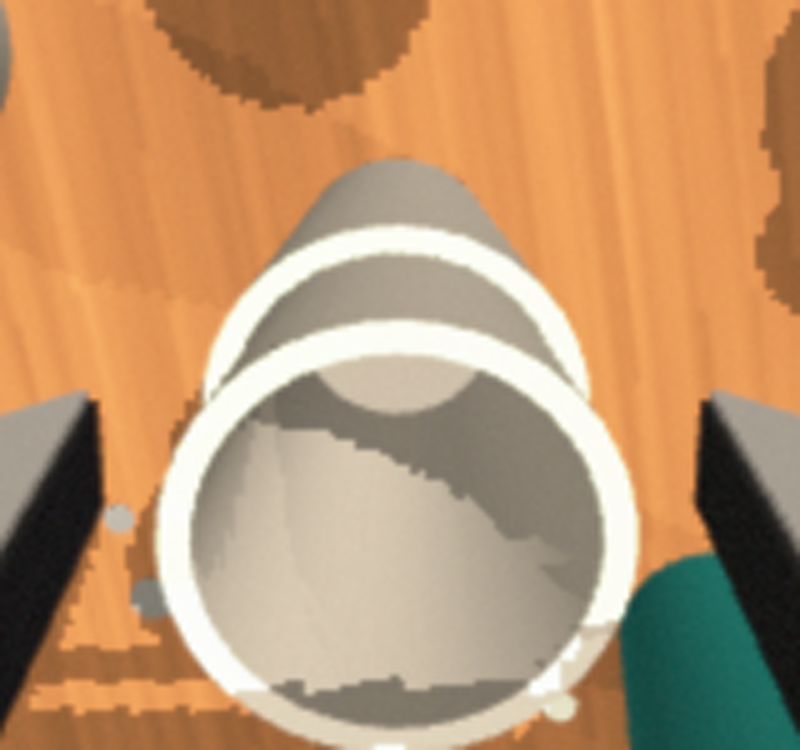

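The pot hangs free and central. I'll retract straight up and do the final checks.

jog_arm(
  moves=[
    [0.8, [0, 0, -15], 0],
    [1, [0, 0, -40], 0],
    [1, [0, 0, -75], 0],
    [1, [0, 0, -110], 0],
    [1, [0, 0, -140], 0],
    [1, [-40, 0, -160], 0],
    [1, [-80, 0, -160], 0],
    [1, [-120, 0, -160], 0],
    [1, [-140, 0, -160], 0],
    [1, [-140, 0, -160], 0],
    [1, [-140, 0, -160], 0],
  ],
)

```text
time_s: 15.67
ee_pos: [574.5, -62.3, 230.9]
ee_rot: [0.764, 0.645, 0.0, -0.0]
ft_force: [-0.2, 0.7, -0.0]
width: 94.1
```

```bash
python3 - <<'E'
from h import *
C={}
for n in ('side','scene','wrist'): snap(n,n+'14'); C[n]=load(n+'14')
print(env.observe()['time_s'])
for n,c in C.items():
    print(n,'mate',rimfit(c,[597.7,75.6],z=90.,step=6),'pot',[(z,rimfit(c,[597.7,75.6],z=z,step=6)) for z in (130.,132,134.,136,138.)])
S=np.array(C['side']['im'])[100:250,150:290,::-1]; T=np.array(C['scene']['im'])[100:250,230:370,::-1]
cv2.imwrite('pics/j14.png',cv2.resize(np.hstack([S,T]),None,fx=2.85,fy=3,interpolation=cv2.INTER_CUBIC))
E
```

```text
15.8167
side mate (array([596.61,  74.28]), np.float64(-23.0)) pot [(130.0, (array([602.3 ,  70.39]), np.float64(-40.4))), (132, (array([599.59,  72.44]), np.float64(-40.9))), (134.0, (array([596.8 ,  74.35]), np.float64(-41.3))), (136, (array([594.06,  76.49]), np.float64(-41.6))), (138.0, (array([591.11,  78.64]), np.float64(-41.7)))]
scene mate (array([598.15,  77.66]), np.float64(-19.8)) pot [(130.0, (array([596.44,  79.72]), np.float64(-38.3))), (132, (array([597.39,  78.65]), np.float64(-38.5))), (134.0, (array([598.37,  77.58]), np.float64(-38.6))), (136, (array([599.28,  76.49]), np.float64(-38.7))), (138.0, (array([600.35,  75.45]), np.float64(-38.7)))]
wrist mate (array([599.62,  77.58]), np.float64(-37.8)) pot [(130.0, (array([597.68,  75.22]), np.float64(-147.2))), (132, (array([597.62,  74.89]), np.float64(-148.8))), (134.0, (array([597.62,  74.59]), np.float64(-149.4))), (136, (array([597.55,  74.39]), np.float64(-149.5))), (138.0, (array([597.61,  74.23]), np.float64(-149.2)))]
```

View pics/j14.png

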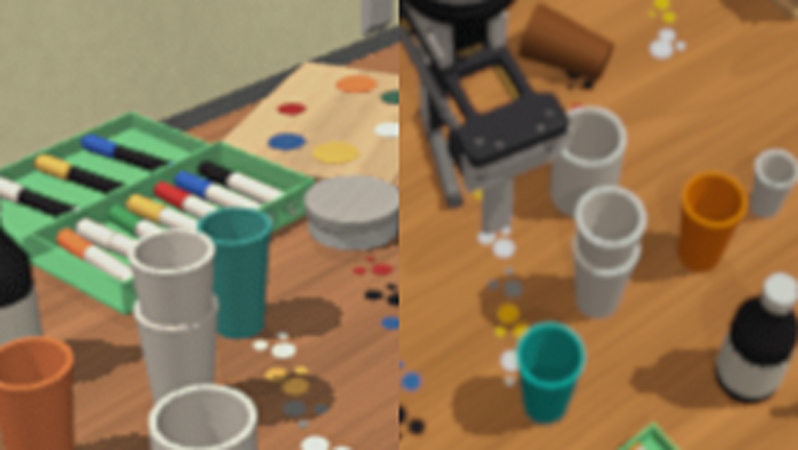

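View pics/scene14.png

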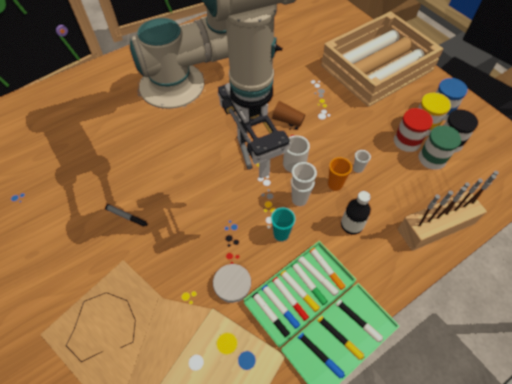

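Both fixed views put the nested rim at z = 134 mm (44 mm above the mate's) and concentric with it. The mate hasn't moved, and no bystander looks shifted. Handing in.

```bash
python3 -c "
from rig import env
print(env.job_done())"
```

```text
the job is handed in; nothing more can be done
None
```

The white tapered pot now hangs loosely and straight inside the identical standing pot, and the job is handed in at about 16 s of the 58 s allowed. I tipped the pot up on its base edge with a light 3 N grip and let go of it standing on the table. I then took hold of it again at the rim, lowered it into the mate and released it about 2–5 mm above its hanging height.

**Last checks:**
- **Nesting:** both fixed cameras put the nested rim 44 mm above the mate's rim, within the 42–46 mm expected. It is concentric to about 0.3 mm, and I saw no sign of contact force on the way in.
- **Surroundings:** the standing pot is where it was to within about 0.5 mm. The other things look unmoved in the final scene view. The arm is clear and touching nothing.

**What disagreed:**
- **Fingertip height:** the fingertips sit about 36 mm above the reported TCP. My first grasp therefore closed too high on the lying pot, with no more than about 4 N on the wrist. I opened the gripper, lowered it and gripped again without moving the pot.
- **Camera offsets:** the cameras differ from each other by 2–4 mm in absolute position. I relied on pot-to-mate differences within the same view. The last wrist view gave a 2–3.6 mm pot-to-mate offset, but it was a poor fit with the mate's rim partly hidden, so I set it aside.

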